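# Knock a sample vial out of its steel sleeve and roll it into the row

### The job

Push the blue rod with the orange head into the steel sleeve until the sample vial inside comes wholly out of the far end onto the white tray. Then roll or slide that vial sideways up against the nearer of the two vials already lying in the tray, so that all three lie side by side in one neat row with their ends level, and let go. Leave those two where they lie.

Things in the scene. Friction and masses are not known exactly. Their poses are not given: they have to be found in the camera images.
- bench: Knock-out bench, fixed, 420 mm long along its own y. Origin on the worktop (z 0) under the middle of the steel sleeve; z up. Along its y, from - to +: grey trough with the rod, steel sleeve, white tray; the rod is pushed towards +y. The trough runs from y -65 to -228 mm, x 0, floor 14 mm up, walls 32 mm up and 66 mm apart, open at the -y end.
- sleeve_exit (a point): Centre of the sleeve's exit mouth, on the bore axis, 50 mm up, at bench x 0, y +65 mm; axes as the bench's. The sleeve is a tube of bore 52 mm, outside 62 mm, from bench y -65 to +65 mm, held by two black clamps whose bolts reach 91 mm up.
- tray_mid (a point): Centre of the white tray's floor (dark mat), 22 mm up, at bench x 50, y +129 mm; axes as the bench's. Inside: bench x -46 to +146, y +71 to +188 mm; rim 30 mm above the worktop, +x wall 40 mm, no rim at the sleeve's mouth. Two ribs along y: one at x 62 mm, 3 mm high, keeps the two vials at the +x wall; one rises as a gentle ramp from x 0 to a crest 1.6 mm high at x 20.
- rod: Loose rod, 0.25 kg, along the bench's y: blue shaft 40 mm in diameter, 142 mm long, nose 12 to 30 mm inside the sleeve; orange disc head, 60 mm in diameter, 25 mm thick, resting in the trough. Origin on its axis (44 mm up) at the head's shaft-side face; shaft towards its +y. Slides with under 4 N; fully home the head meets the sleeve (origin at bench y -65 mm), nose 12 mm out of the exit.
- rod_push (a point): Centre of the rear (-y) face of the orange head, the flat face to push on
- vial: The vial to be knocked out: glass sample vial 46 mm in diameter and 90 mm long, white ribbed cap at the end its own z axis points to, brown soil inside with a green label, 0.11 kg, lying along the bench's y inside the sleeve, wholly hidden in it at the start, cap towards the exit. Origin at the centre of its base. It rolls easily.
- vial_mid (a point): Middle of that vial, on its axis, 45 mm from its base; 45 mm up when it lies in the tray
- row_near: Nearer (smaller bench x) of two loose vials lying in the tray side by side along the bench's y, caps away from the sleeve: glass sample vial 46 mm in diameter and 90 mm long, white ribbed cap at the end its own z axis points to, brown soil inside with a green label. Origin at the centre of its base.
- row_near_mid (a point): Middle of that vial, on its axis, 45 mm up; starts at about bench x 76, y +122 mm, about 30 mm clear of a vial that came straight out of the sleeve. Touched by the third vial, that one's middle is at about bench x 30: just over the ramped rib, which keeps it there
- row_far: The other vial of the row, between row_near and the tray's +x wall, touching or nearly touching both: glass sample vial 46 mm in diameter and 90 mm long, white ribbed cap at the end its own z axis points to, brown soil inside with a green label. Origin at the centre of its base.
- row_far_mid (a point): Middle of that vial, on its axis, 45 mm up

How it is judged:
On the way:
1. the rod has been pushed in and the vial is wholly out of the sleeve, on the tray (y of vial_mid in the frame of bench above 0.111 m and y of rod in the frame of bench above -0.09 m and height (world z) of vial_mid between 0.035 and 0.06 m), for 0.2 s.
At the end, for the whole second after the job is handed in: The vial lies at rest on the tray, wholly out of the sleeve, beside row_near: middles under 58 mm apart (46 mm is touching), ends level within 22 mm, parallel within 0.2 rad. row_near and row_far still lie side by side (under 58 mm, 0.2 rad), each within 30 mm of its start (y of vial_mid in the frame of bench above 0.108 m and distance between vial_mid and row_near_mid below 0.058 m and distance between row_near_mid and row_far_mid below 0.058 m and z of vial_mid in the frame of row_near between 0.023 and 0.067 m and angle between the z axis of each of vial, row_far and the z axis of row_near, either way round below 0.2 rad and height (world z) of vial_mid between 0.035 and 0.055 m and height (world z) of row_near_mid between 0.035 and 0.055 m and height (world z) of row_far_mid between 0.035 and 0.055 m and distance of each of row_near_mid, row_far_mid from where it was at the start of the episode below 0.03 m and linear speed of each of vial, row_near, row_far below 0.02 m/s).
It fails at once if the vial drops off the bench (height (world z) of vial_mid below 0.03 m).
It also fails if it takes over 48 s, if anything falls off the work surface, if the arm or the gripper's body presses on something with over 40 N, if the wrist force passes 120 N, or if a joint passes its speed limit or range.

### The arm

A 7-joint arm with a two-finger parallel gripper is mounted at the origin on a cart in front of the work surface, level with it; the furniture and walls round the work are solid. World frame = base frame: x ahead of the robot, y to its left, z up, the work surface at z = 0. Lengths are in m, angles in rad, forces in N, time in s.
With the tool pointing down it reaches from about 0.35 to 0.9 m from the base axis. Payload 7.2 kg.
Tool frame: the origin (TCP) lies between the finger pads; the fingertips stand 17 mm ahead of it and the grasp point (between the pads) lies 2 mm behind it; z points along the fingers, y is the line along which they close (so a half turn about z gives the same grasp; the last joint's range is limited). The gripper opens to 85 mm and grips with 20 to 120 N. Pads are 22 mm wide; open, the fingers measure 114 mm over their backs; the gripper's body (76 mm by 85 mm) begins 54 mm behind the grasp point. The pads swing forward as they close: fully open they stand 13 mm farther back than shut.
Start: joints at [1.267, 0.411, -0.013, 1.596, 0.006, 1.134, -0.082], TCP at [0.146, -0.608, 0.248] pointing down, gripper open.
Joint ranges: [-2.95, 2.95], [-0.29, 1.99], [-1.47, 1.44], [0.14, 2.54], [-1.03, 4.17], [0.13, 1.85], [-2.86, 2.86]. Speed limits (rad/s): [2.39, 2.39, 3.01, 3.01, 3.14, 3.14, 3.14].

### API

Orientations are given as a 3x3 rotation matrix whose columns are the frame's x, y, z axes.
In Python, from bench import arm gives the robot as it stands. The module is installed in compiled form; this text tells all that it offers. Calls block until the motion is done:
- arm.reach(position, orientation): joint-space move of the TCP to a pose.
- arm.movel(position, feed=0.15, attitude=None, until_force=None): straight line of the TCP; attitude=None keeps the orientation; feed is the mean speed in m/s. With until_force (N) it stops when the force on the tool has changed by that much, and returns True; else False.
- arm.set_joints(angles): joint-space move.
- arm.move_gripper(opening): finger opening in m; the grip force is fixed at half the most; returns when the fingers have stopped.
- arm.dwell(seconds).
- arm.inverse_kinematics(position, orientation): joint angles nearest the present ones, or None.
- arm.grab_frame(name): name is "side" or "top"; returns a dict with "image" (400x640x3 uint8, red, green, blue), "mtx" (3x3 intrinsics, pixels), "pose" (4x4, takes a point from camera to world coordinates). Camera axes: x right, y up, looking along -z (the intrinsics and any distortion apply to the point x, -y, -z); pixel columns grow to the right and rows downward; lengths in m; the calibration is good to about 2 mm. A picture is of the moment at which its call begins. There is no depth.
A pose or a line that the arm cannot do raises arm.MotionError and nothing moves.
- arm.job_done(): hands the job in; it is judged then, once.
Readings, each from a call of its own:
- arm.read_time_s(): time.
- arm.read_qpos(): joint angles.
- arm.read_qvel(): joint speeds.
- arm.read_joint_torque(): joint torques, N m.
- arm.read_eef_pos(): TCP position.
- arm.read_orientation(): TCP orientation.
- arm.read_contact_force(): force on the tool from outside, world axes, zero at the start.
- arm.read_moment(): the same for the moment, N m.
- arm.read_width(): finger opening in m.
- arm.read_grip_force(): force on a finger pad.
Only numpy, scipy, OpenCV 4.12 (cv2) and the standard library are available. Lean on these libraries where they do the work, as an engineer would, in place of code of your own. Each camera call takes 0.05 s, during which the arm holds its last target. There are 200 camera calls.

## Working session

There is one attempt and no reset: what is moved stays moved. The work goes in short steps, each a Python script; the robot and the scene stay as the last script left them, time stands still between calls to the robot, and variables do not carry over. Pictures are saved under pics/ and viewed, at most 10 in all, crops included, and the job is handed in when it is done.

```bash
mkdir -p pics; python3 - <<'E'
from bench import arm
import cv2,numpy as np
for n in("top","side"):
    f=arm.grab_frame(n); cv2.imwrite(f"pics/{n}0.png",f["image"][:,:,::-1]); np.savez(f"{n}.npz",mtx=f["mtx"],pose=f["pose"]); print([k for k in f],f["mtx"].round(1).tolist(),f["pose"].round(3).tolist())
print(arm.read_orientation().round(3) if hasattr(arm.read_orientation(),'round') else arm.read_orientation(),arm.read_time_s())
E
```

```text
['image', 'mtx', 'pose'] [[369.3, 0.0, 328.8], [0.0, 369.3, 200.0], [0.0, 0.0, 1.0]] [[0.026, 0.995, -0.098, 0.469], [-1.0, 0.026, -0.005, 0.146], [-0.003, 0.098, 0.995, 0.926], [0.0, 0.0, 0.0, 1.0]]
['image', 'mtx', 'pose'] [[424.2, 0.0, 318.9], [0.0, 424.2, 209.7], [0.0, 0.0, 1.0]] [[-0.93, 0.239, -0.279, 0.3], [-0.367, -0.602, 0.709, 0.777], [0.002, 0.762, 0.648, 0.644], [0.0, 0.0, 0.0, 1.0]]
[[ 0.972  0.234 -0.   ]
 [ 0.234 -0.972  0.001]
 [-0.    -0.001 -1.   ]] 0.1
```

View pics/top0.png

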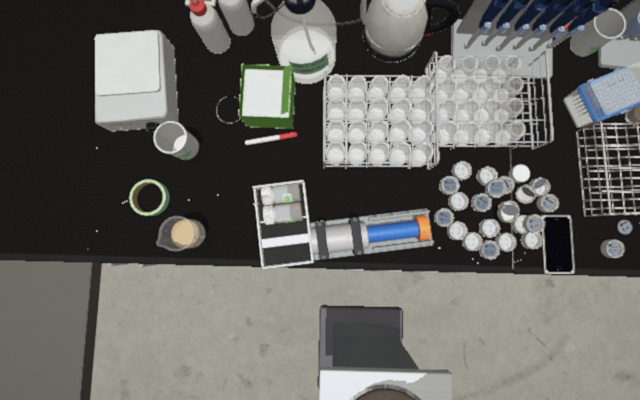

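View pics/side0.png

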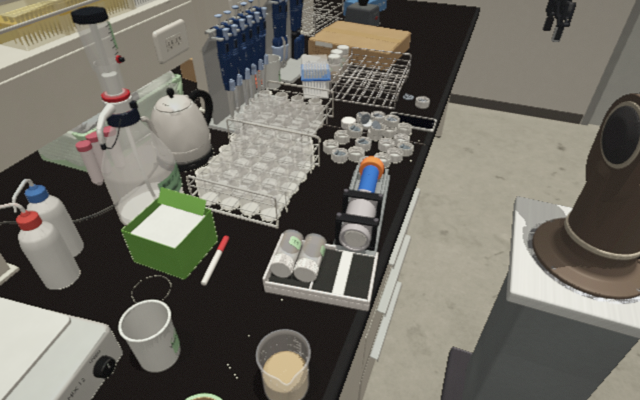

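Top view: bench spans about (255,185)–(435,265). Orange head at about (424,228), and the tray is on the left with two vials at about (280,195) and (280,213). Bench +y points image-left. Next I'll enlarge it.

```bash
python3 - <<'E'
import cv2
a=cv2.imread("pics/top0.png")[170:280,245:445]
cv2.imwrite("pics/c1.png",cv2.resize(a,None,fx=4,fy=4,interpolation=cv2.INTER_CUBIC))
E
```

```text
(no output)
```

View pics/c1.png

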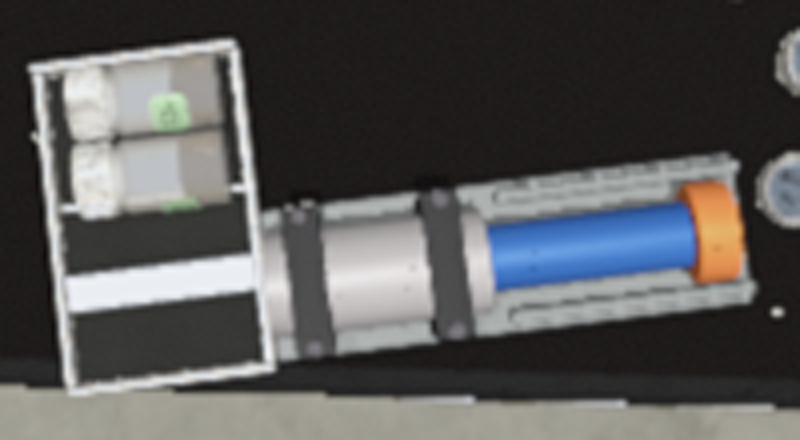

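Crop (4x, origin 245,170): tray corners (32,68), (236,42), (272,368), (70,390); trough end corners (738,160), (752,295); orange head rear face x≈742, from y≈188 to 282. The two vials lie with their caps at the left, at about (90,100) and (97,180).

```bash
cat > h.py <<'E'
import numpy as np,cv2
from scipy.optimize import least_squares
def proj(P,n="top"):
    d=np.load(f"{n}.npz");T=np.linalg.inv(d["pose"]);p=np.atleast_2d(P)@T[:3,:3].T+T[:3,3]
    p=p*[1,-1,-1];q=p@d["mtx"].T;return q[:,:2]/q[:,2:]
def back(px,z,n="top"):
    d=np.load(f"{n}.npz");r=np.linalg.inv(d["mtx"])@[*px,1];r=d["pose"][:3,:3]@(r*[1,-1,-1]);o=d["pose"][:3,3]
    return o+r*(z-o[2])/r[2]
def Rz(a):c,s=np.cos(a),np.sin(a);return np.array([[c,-s,0],[s,c,0],[0,0,1]])
def crop(px):return np.array(px)/4+[245,170]-[.375,.375]
E
cat > fit.py <<'E'
from h import *
o=.0015 # rim half thickness-ish
B=np.array([[.148,.190,.040],[.148,.069,.040],[-.048,.069,.030],[-.048,.190,.030],[.035,-.228,.032],[-.035,-.228,.032]])
px=crop([[34,70],[234,44],[270,366],[72,388],[738,162],[752,293]])
f=lambda p:(proj(B@Rz(p[2]).T+[p[0],p[1],0])-px).ravel()
s=least_squares(f,[.38,.15,.05],loss='soft_l1');print(s.x,f(s.x).reshape(-1,2).round(2).tolist())
x,y,a=s.x
np.save("bench.npy",s.x)
def inb(c,z):return (Rz(a).T@(back(crop(c),z)-[x,y,0])).round(4)
print("head rear top/mid/bot",inb((740,190),.06),inb((744,235),.074),inb((744,278),.05))
for c in[(302,212),(315,350),(440,198),(457,330)]:print("bolt",inb(c,.088))
print("near cap end,base",inb((75,182),.045),inb((228,165),.045),"far",inb((66,103),.045),inb((219,85),.045))
for c in [(0,-.228,.044),(0,0,0),(.03,.12,.045),(.076,.122,.045)]:print(c,(Rz(a)@c+[x,y,0]).round(3))
E
python3 fit.py
```

```text
[0.46654754 0.12546494 0.14611879] [[-0.2, -0.79], [-0.58, -0.23], [-0.07, 0.16], [-0.71, 0.75], [0.63, 2.03], [1.39, -1.87]]
head rear top/mid/bot [ 0.0226 -0.2182  0.06  ] [-0.0036 -0.2129  0.074 ] [-0.0289 -0.2157  0.05  ]
bolt [0.0394 0.0376 0.088 ]
bolt [-0.0384  0.0395  0.088 ]
bolt [ 0.0379 -0.041   0.088 ]
bolt [-0.0369 -0.0411  0.088 ]
near cap end,base [0.0751 0.1711 0.045 ] [0.0743 0.0792 0.045 ] far [0.123  0.1716 0.045 ] [0.1228 0.0792 0.045 ]
(0, -0.228, 0.044) [ 0.5   -0.1    0.044]
(0, 0, 0) [0.467 0.125 0.   ]
(0.03, 0.12, 0.045) [0.479 0.249 0.045]
(0.076, 0.122, 0.045) [0.524 0.257 0.045]
```

Fit is consistent: the bolts are symmetric and the row is at x≈75 and 123. The rod head's rear face is at y≈-216 mm. There are jars just behind the trough end, so I'll check their height and distance before descending.

```bash
python3 - <<'E'
from h import *
a=cv2.imread("pics/side0.png")[90:290,260:460]
cv2.imwrite("pics/c2.png",cv2.resize(a,None,fx=3,fy=3,interpolation=cv2.INTER_CUBIC))
x,y,t=np.load("bench.npy")
for c in [(757,190),(775,160)]:
  for z in(0,.02,.04):print(c,z,(Rz(t).T@(back(crop(c),z)-[x,y,0])).round(4))
from bench import arm
by=Rz(t)[:,1]
for s in(1,-1):
  R=np.array([s*Rz(t)[:,1],s*Rz(t)[:,0],[0,0,-1]]).T
  R2=np.array([s*Rz(t)[:,0],-s*Rz(t)[:,1],[0,0,-1]]).T
  for P,Q in [((0,-.235,.15),R),((0,-.235,.05),R),((0,-.1,.05),R),((-.04,.122,.15),R2),((-.04,.122,.05),R2),((0,.122,.05),R2)]:
    q=arm.inverse_kinematics(Rz(t)@P+[x,y,0],Q);print(s,P,None if q is None else np.round(q,2))
E
```

```text
(757, 190) 0 [ 0.0225 -0.2453  0.    ]
(757, 190) 0.02 [ 0.0221 -0.2396  0.02  ]
(757, 190) 0.04 [ 0.0217 -0.2338  0.04  ]
(775, 160) 0 [ 0.0398 -0.2593  0.    ]
(775, 160) 0.02 [ 0.039  -0.2532  0.02  ]
(775, 160) 0.04 [ 0.0383 -0.2472  0.04  ]
1 (0, -0.235, 0.15) [ 0.64  0.41 -0.65  1.94  0.32  0.89 -0.03]
1 (0, -0.235, 0.05) [ 0.58  0.57 -0.6   2.01  0.49  0.7  -0.18]
1 (0, -0.1, 0.05) [ 0.35  0.54 -0.63  2.08  0.5   0.67 -0.47]
1 (-0.04, 0.122, 0.15) [ 0.28  0.56 -1.18  2.01  0.62  1.   -2.64]
1 (-0.04, 0.122, 0.05) [ 0.05  0.61 -0.87  2.09  0.69  0.76 -2.69]
1 (0, 0.122, 0.05) [ 0.    0.63 -0.79  2.    0.64  0.77 -2.59]
-1 (0, -0.235, 0.15) [-0.76  0.66  1.26  2.02 -0.75  1.03 -2.12]
-1 (0, -0.235, 0.05) [-0.62  0.75  1.03  2.09 -0.91  0.84 -2.02]
-1 (0, -0.1, 0.05) [-0.91  0.71  1.03  2.16 -0.9   0.8  -2.28]
-1 (-0.04, 0.122, 0.15) [ 0.17  0.47 -1.01  2.01  0.49  0.93  0.62]
-1 (-0.04, 0.122, 0.05) [-0.01  0.58 -0.79  2.09  0.63  0.72  0.51]
-1 (0, 0.122, 0.05) [ 0.14  0.73 -1.    2.    0.82  0.88  0.41]
```

View pics/c2.png

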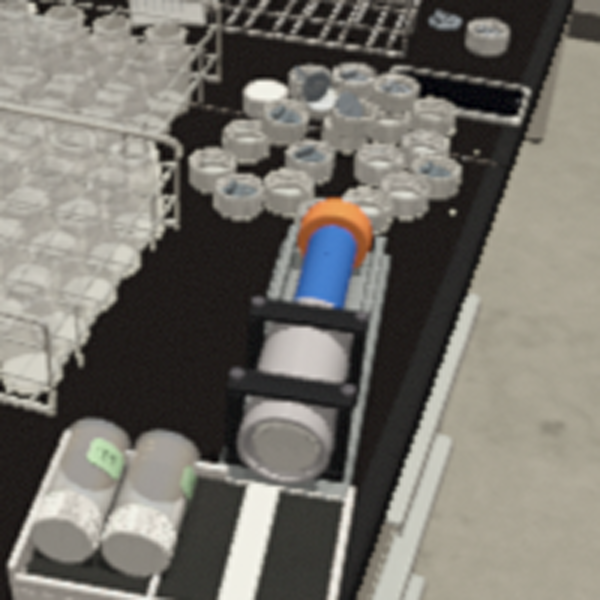

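Jars are low (about 20 mm), so fingertips at 35 mm will clear them. Pushing now.

```bash
cat > push.py <<'E'
from h import *
from bench import arm
x,y,t=np.load("bench.npy");W=lambda *p:Rz(t)@p+[x,y,0]
bp=lambda:(Rz(t).T@(np.array(arm.read_eef_pos())-[x,y,0])).round(4)
R=np.array([Rz(t)[:,1],Rz(t)[:,0],[0,0,-1]]).T
arm.reach(W(0,-.245,.2),R); arm.move_gripper(0)
print("desc",arm.movel(W(0,-.242,.052),feed=.12,until_force=6),bp())
print("push1",arm.movel(W(0,-.13,.052),feed=.05,until_force=20),bp(),arm.read_contact_force())
print("push2",arm.movel(W(0,-.096,.052),feed=.02,until_force=15),bp(),arm.read_contact_force(),arm.read_time_s())
f=arm.grab_frame("top");cv2.imwrite("pics/top1.png",f["image"][:,:,::-1])
s=arm.grab_frame("side")["image"][:,:,::-1]
a=np.hstack([cv2.resize(f["image"][170:280,245:445,::-1],(800,440),interpolation=2)])
b=cv2.resize(s[200:320,250:390],(700,600),interpolation=2)
cv2.imwrite("pics/c3.png",a);cv2.imwrite("pics/c3s.png",b)
E
python3 push.py
```

```text
desc False [ 0.0005 -0.2421  0.0526]
push1 False [ 0.     -0.1301  0.052 ] [-0.31911257 -1.51246792 -1.31479742]
push2 True [-0.0002 -0.1039  0.0518] [ 0.46508335 -0.95841553  1.35490408] 8.1333
```

View pics/c3.png

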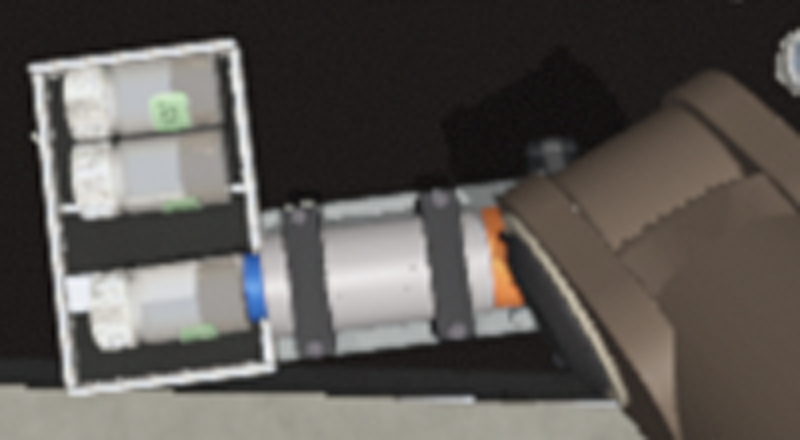

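Rod is home, and the vial lies out on the tray with its cap end at about (92,310) and base at (245,290), nose touching. Measure it and roll.

```bash
cat > roll.py <<'E'
from h import *
from bench import arm
x,y,t=np.load("bench.npy");W=lambda *p:Rz(t)@p+[x,y,0]
bp=lambda:(Rz(t).T@(np.array(arm.read_eef_pos())-[x,y,0])).round(4)
for c in [(92,312),(245,290)]:print((Rz(t).T@(back(crop(c),.045)-[x,y,0])).round(4))
R=np.array([-Rz(t)[:,0],Rz(t)[:,1],[0,0,-1]]).T
arm.movel(W(0,-.115,.052),feed=.05)
arm.movel(W(0,-.13,.2),feed=.2)
arm.reach(W(-.06,.122,.2),R); arm.move_gripper(.035)
print("desc",arm.movel(W(-.055,.122,.056),feed=.1,until_force=6),bp())
print("roll1",arm.movel(W(-.014,.122,.056),feed=.025,until_force=4),bp(),arm.read_time_s())
f=arm.grab_frame("top")["image"][170:280,245:445,::-1]
cv2.imwrite("pics/c4.png",cv2.resize(f,(800,440),interpolation=2))
s=arm.grab_frame("side")["image"][200:320,250:390,::-1]
cv2.imwrite("pics/c4s.png",cv2.resize(s,(700,600),interpolation=2))
E
python3 roll.py
```

```text
[-0.0028  0.169   0.045 ]
[-0.0007  0.0775  0.045 ]
desc False [-0.0547  0.1221  0.0565]
roll1 False [-0.0141  0.122   0.056 ] 14.3167
```

View pics/c4s.png

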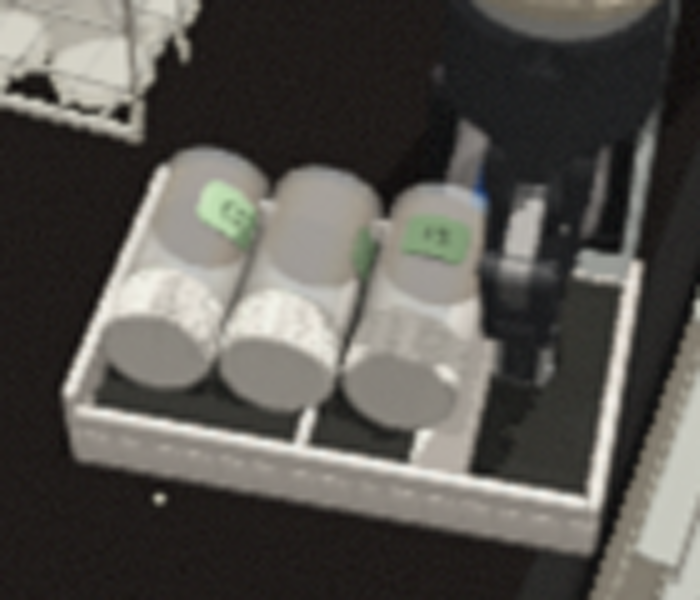

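The vial (400,300) has rolled level with the row at (330,290), with only a small gap left. I'll continue slowly to contact, then back off and check.

```bash
cat > roll2.py <<'E'
from h import *
from bench import arm
x,y,t=np.load("bench.npy");W=lambda *p:Rz(t)@p+[x,y,0]
bp=lambda:(Rz(t).T@(np.array(arm.read_eef_pos())-[x,y,0])).round(4)
print("roll",arm.movel(W(.001,.122,.056),feed=.01,until_force=3),bp(),arm.read_contact_force())
arm.dwell(.5)
p=bp()
arm.movel(W(p[0]-.03,.122,.056),feed=.02)
arm.movel(W(-.06,.122,.2),feed=.15)
arm.set_joints([1.267,.411,-.013,1.596,.006,1.134,-.082])
print(arm.read_time_s())
f=arm.grab_frame("top")["image"][170:280,245:445,::-1]
s=arm.grab_frame("side")["image"][200:320,250:390,::-1]
cv2.imwrite("pics/c5.png",np.hstack([cv2.resize(f[:,:75],(375,550),interpolation=2),cv2.resize(s[:110,:85],(425,550),interpolation=2)]))
E
python3 roll2.py
```

```text
roll True [-0.0002  0.1215  0.0554] [ 0.36876418 -0.00331999 -0.12204896]
22.1583
```

View pics/c5.png

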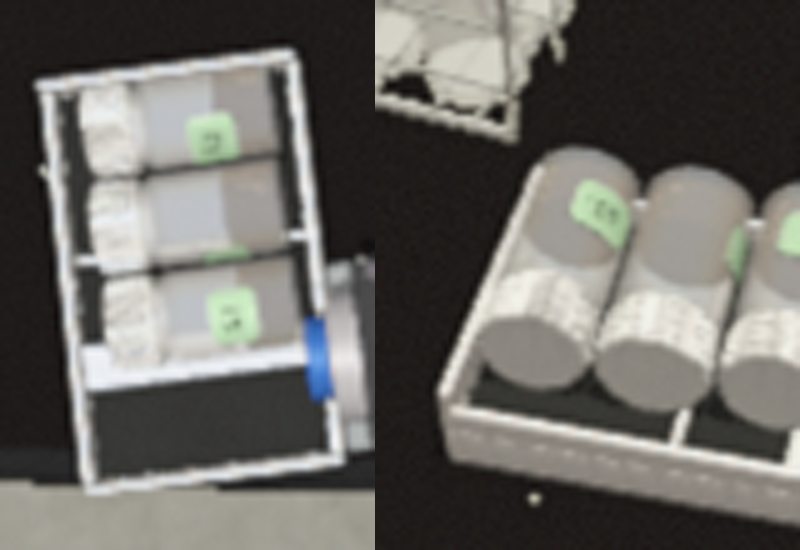

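The three vials lie touching and parallel in one row (centres at about (180,125), (190,218), (200,310)), ends level, and the rod is still home.

```bash
python3 -c "
from bench import arm
print(arm.job_done())"
```

```text
the job is handed in; nothing more can be done
None
```

I pushed the vial out and rolled it against the nearer vial; the last picture shows all three touching with ends level. I handed the job in after about 22 s of robot time and got no verdict back.

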